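# Weigh the tablet jar on the bench balance

## Task

Weigh the amber jar: stack ring weights one at a time over the pin of the empty pan until the beam comes off its stop with the jar's side still a little low, then slide the brass poise along its bar until the beam floats level by itself. Handle the balance gently, feel for the loose pin rather than pressing hard on it, leave weights you do not need on their stand, and do not disturb the other things on the bench.

Things in the scene. Friction and masses are not known exactly. Their poses are not given: they have to be found in the camera images.
- balance: White bench balance, fixed. Origin: centre of its underside, below the pivot. The beam lies along its y, pivot 65 mm up. At -y 150 mm is the empty weight pan, at +y the jar's pan. The poise's bar runs parallel to the beam, 75 mm to the -x side. Needle and white plate at the pivot reach 173 mm up. Delicate: keep all pushes on it together (by finger or through a weight) well under 15 N
- jar: Amber jar with white cap, dia 72 x 92 mm, clipped on the load pan (stays there); origin under its centre. Weighs somewhere from 0.36 to 0.43 kg
- beam (a joint): Beam angle, rad: 0 level, negative = jar side low, stops at -0.12 and +0.12. Pans stay horizontal and ride up and down 150 mm from the pivot. A spring of 1.35 N m/rad makes the free beam's angle proportional to the missing weight: about 0.011 rad per 10 g on the pan, so on the stop from about 110 g. Swings for about 1 s when disturbed
- pan_mid (a point): Nominal middle of the weight pan, on its upper face (steel disc, dia 92 mm, no rim); moves with the beam, its y along the beam. The pan has an upright brass pin, dia 10 mm, 46 mm tall, blunt tip. Pan and pin sit loosely on their carrier: anywhere within 10 mm of this point either way along y, not measured; they shift only if pushed with over 5 N
- rider (a joint): Position of the poise along its bar, m: 0 beside the pivot, growing towards the weight pan (balance -y), up to 0.13. Slides with about 1 N of friction and stays where it is left. The poise weighs 250 g: each 10 mm outwards counts as 16.7 g on the weight pan (about 0.018 rad of the free beam)
- rider_top (a point): Top centre of the upright black post on the poise (post dia 14 mm, its lower end 46 mm below this point on a brass block 26 mm square and 24 mm high). Push the post sideways along the bar
- stand: Fixed wooden block 220 x 85 x 50 mm (x, y, z), origin under its centre; the three ring weights lie on its top in a row along its x
- weight0: Steel ring weight, 150 g, outer dia 44 mm, hole dia 13 mm, 14 mm high; origin at the centre of its underside; z up along the hole. The three are equal
- weight1: Steel ring weight, 150 g, outer dia 44 mm, hole dia 13 mm, 14 mm high; origin at the centre of its underside; z up along the hole. The three are equal
- weight2: Steel ring weight, 150 g, outer dia 44 mm, hole dia 13 mm, 14 mm high; origin at the centre of its underside; z up along the hole. The three are equal
- pillbottle: Bystander, loose: amber pill jar dia 44 x 75 mm; origin under its centre
- vial: Bystander, loose: small clear vial with blue cap, dia 30 x 60 mm; origin under its centre
- carton: Bystander, loose: white paper carton 60 x 120 x 50 mm; origin under its centre
- dish: Bystander, loose: steel bowl dia 120 x 40 mm; origin under its centre
- spray: Bystander, loose: blue spray bottle dia 60 x 170 mm; origin under its centre
- otoscope: Bystander, loose: black otoscope handle lying down, 140 x 28 x 28 mm; origin under its centre
Mind the look-alikes: they are no part of the job. Leave any green look-alike of the weight2 alone.

How it is judged:
By the outcome, as a careful person would: the job done as asked, in the order asked, and still so for the second after the job is handed in, with the robot touching nothing.
It also fails if it takes over 72 s, if anything falls off the work surface, if the arm or the gripper's body presses on something with over 40 N, if the wrist force passes 120 N, or if a joint passes its speed limit or range.

## Robot

A 6-joint arm with a two-finger parallel gripper is mounted at the origin on the work surface. World frame = base frame: x ahead of the robot, y to its left, z up, the work surface at z = 0. Lengths are in mm, angles in rad, forces in N, time in s.
With the tool pointing down it reaches from about 350 to 775 mm from the base axis. Payload 7.3 kg.
Tool frame: the origin (TCP) lies at the very end of the fingers, on their centre line; the grasp point (between the pads) lies 19 mm behind it; z points along the fingers, y is the line along which they close (so a half turn about z gives the same grasp; the last joint's range is limited). The gripper opens to 92 mm and grips with 3 to 60 N. Pads are 19 mm wide; open, the fingers measure 130 mm over their backs; the gripper's body (75 mm by 190 mm) begins 47 mm behind the grasp point.
Start: joints at [-1.394, 0.342, 1.524, -0, 1.275, -0.146], TCP at [166.565, -497.897, 226.741] pointing down, gripper open.
Joint ranges: [-2.53, 2.53], [-0.77, 2.02], [0.04, 2.7], [-1, 4.14], [0.28, 2.66], [-3.11, 3.11]. Speed limits (rad/s): [2.57, 2.57, 3.14, 3.14, 3.14, 3.14].

## Interface

Orientations are given as [roll, pitch, yaw] about the fixed x, y, z axes, in that order (R = Rz(yaw) Ry(pitch) Rx(roll)).
In Python, from plant import bot gives the robot as it stands.
- The arm moves only by the tool jog_arm, never from a script. Its argument "targets" is a list of rows, each an object with "xyz": the shift along the tool's x, y, z as a fraction of full scale, a list of three; "spin": the turn about the tool's z as a fraction of full scale. In form: [{"xyz": [x, y, z], "spin": spin}, ...]. A call has exactly 10 rows; each row shifts and turns the commanded pose from where the row before left it, along the tool's axes as they then stand; what a row does not reach is not made up. Full scale, the value 1, is 80 mm for a shift and 0.1 rad for a turn. A row lasts 1/8 s, in which the tool goes at most 62.5 mm and 10.7 degrees, less where a joint would pass 70% of its speed; a pose out of reach is approached as far as the arm can. A call with a number of a shift or a turn outside -1 to 1 is refused whole. A call with a gripper value outside its range is refused whole. "gripper" is the opening in per cent of the stroke, from 0 (shut) to 100 (fully open), set as the call begins (left out, the last holds). The fingers move at their own pace and stop on an object; the grip force is fixed at half the most. Time passes only in rows, so rows that do not move let the fingers close, or fill a call up. It gives the time, the measured TCP pose, the force, the opening and the grip force at its end, in the units of the state.
- bot.get_obs(): the state, without advancing time (a new reading comes with each control period).
- bot.capture(name): name is "scene" or "top" or "wrist"; returns the picture (384x512x3 uint8, blue, green, red); there is no depth.
- bot.get_calibration(name): a dict with "vfov" (degrees; the focal length in pixels is half the picture's height over the tangent of half this angle, whatever the lens; pixels are square), "cx", "cy" (the principal point, pixels), "k1" (the pictures are not rectified: a ray, as slopes to the right and down, at radius r is drawn at 1 + k1 r^2 times it, then the intrinsics apply), "eye" and "rotation" of the camera in the world. Camera axes: x right, y down, z forward; pixel columns grow to the right and rows downward; lengths in mm; the calibration is good to about 2 mm. A picture is of the moment at which its call begins: read the wrist's pose just before it. get_calibration takes no time and is no camera call; for the wrist camera it gives the pose at the moment of the call.
- bot.close_job(): hands the job in; it is judged then, once.
The state is a dict: "time": time; "joint_positions": joint angles; "dq": joint speeds; "tau": joint torques, N m; "tool_pos": TCP position; "tcp_rot": TCP orientation; "contact_force": force on the tool from outside, world axes, zero at the start; "moment": the same for the moment, N m; "grip_width": finger opening in mm; "finger_force": force on a finger pad.
Only numpy, scipy, OpenCV 4.12 (cv2) and the standard library are available. Lean on these libraries where they do the work, as an engineer would, in place of code of your own. Each camera call takes 0.05 s, during which the arm holds its last target. There are 200 camera calls.

## Working session

There is one attempt and no reset: what is moved stays moved. The work goes in short steps, Python scripts to look and compute and a tool call to move; the robot and the scene stay as the last step left them, time stands still between calls to the robot, and variables do not carry over. Pictures are saved under pics/ and viewed, at most 10 in all, crops included, and the job is handed in when it is done.

Besides the shell and the picture viewer there is one more tool, called after ">>>" as name([rows], argument=value, ...), one row to a line, values as JSON. jog_arm: Moves the arm, as the interface text tells. Shift numbers are shares of 80 mm and turn numbers shares of 0.1 rad, none past 1 either way. Its arguments: {"type":"object","properties":{"targets":{"type":"array","items":{"type":"object","properties":{"xyz":{"type":"array","items":{"type":"number"}},"spin":{"type":"number"}}}},"gripper":{"type":"number"}},"required":["targets"]}

```bash
mkdir -p pics; ls
python3 - <<'E'
from plant import bot
import cv2
for n in("scene","top"):
    im=bot.capture(n); cv2.imwrite(f"pics/{n}0.png",im)
    c=bot.get_calibration(n); print(n,c)
o=bot.get_obs(); print(o)
E
```

```text
pics
scene {'vfov': 45.42919710865914, 'cx': 251.67889279863707, 'cy': 186.50210184010848, 'k1': -0.01014318368176004, 'eye': array([ 991.46622294, -451.46487113, 1067.4930528 ]), 'rotation': array([-2.56397925, -0.016058  ,  0.75508462])}
top {'vfov': 42.97799124234662, 'cx': 253.0193892363228, 'cy': 191.56837333864695, 'k1': -0.12603250439349845, 'eye': array([ 246.0049341 ,   15.86756633, 1615.16936163]), 'rotation': array([-2.928598  ,  0.00455517, -1.52474783])}
{'time': 0.1, 'joint_positions': array([-1.39398672e+00,  3.42646100e-01,  1.52488194e+00, -2.89006502e-05,
        1.27540940e+00, -1.45981432e-01]), 'dq': array([ 8.30236696e-04, -1.86863690e-03, -2.77981110e-03,  8.71954739e-05,
        4.97067273e-04, -4.59295783e-04]), 'tau': array([ 1.73006312e-03, -4.32003951e+01, -2.44695979e+01,  7.19945692e-02,
        5.25556575e-02, -4.63798779e-05]), 'tool_pos': array([ 166.49755394, -497.53095311,  226.1318731 ]), 'tcp_rot': array([-3.14025815e+00, -1.68273791e-04,  3.22799356e-01]), 'contact_force': array([ 0.04921111, -0.66985628,  0.15324234]), 'moment': array([-0.01831078,  0.02581843,  0.02838941]), 'finger_force': 0.0, 'grip_width': 91.7547398547825}
```

View pics/scene0.png

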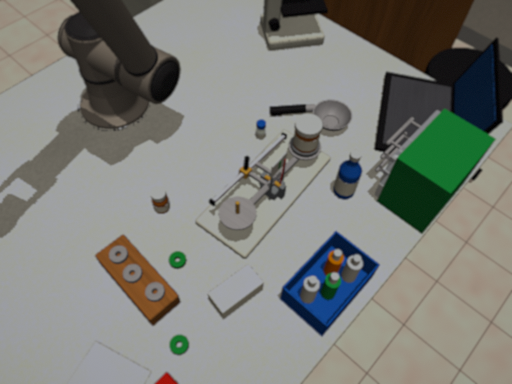

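View pics/top0.png

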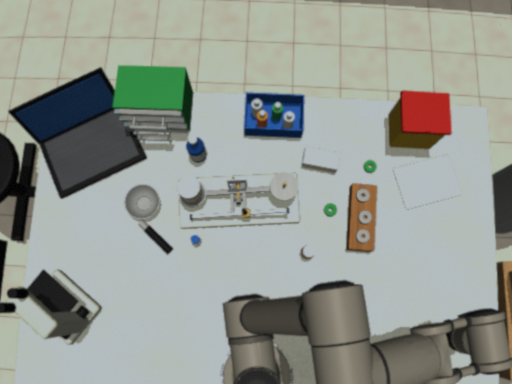

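The scene picture shows the wooden stand with three steel rings at about (119,254), (132,272) and (155,291). Two green rings lie on the table at (177,260) and (179,344). The weight pan with its pin is at (238,212), the jar at (306,138), and the poise post at about (246,163). In the top view the steel rings are at (363,195), (365,217) and (363,236), and the green look-alikes at (370,166) and (330,210). The steel rings on the stand are the ones meant, because the description puts all three on its top. I'll confirm that in one enlarged crop.

```bash
cat > h.py <<'E'
import numpy as np, cv2
from scipy.spatial.transform import Rotation as R
from plant import bot
def K(c):
    f=192/np.tan(np.radians(c["vfov"])/2); return f
def ray(c,p):
    f=K(c); d=np.array([[ [(p[0]-c["cx"])/f,(p[1]-c["cy"])/f] ]])
    u=cv2.undistortPoints(d,np.eye(3),np.array([c["k1"],0,0,0.]))[0,0]
    return R.from_euler("xyz",c["rotation"]).as_matrix()@np.array([u[0],u[1],1])
def plane(c,p,z):
    d=ray(c,p); e=np.array(c["eye"]); return e+d*(z-e[2])/d[2]
def proj(c,P):
    q=R.from_euler("xyz",c["rotation"]).as_matrix().T@(np.array(P)-c["eye"]); s=q[:2]/q[2]
    return s*(1+c["k1"]*(s@s))*K(c)+[c["cx"],c["cy"]]
def tri(c1,p1,c2,p2):
    A=[];b=[]
    for c,p in((c1,p1),(c2,p2)):
        d=ray(c,p);d/=np.linalg.norm(d);M=np.eye(3)-np.outer(d,d);A.append(M);b.append(M@c["eye"])
    return np.linalg.lstsq(np.vstack(A),np.hstack(b),rcond=None)[0]
E
python3 - <<'E'
from h import *
ct,cs=bot.get_calibration("top"),bot.get_calibration("scene")
t=cv2.imread("pics/top0.png");s=cv2.imread("pics/scene0.png")
a=cv2.resize(t[150:260,175:385],None,fx=3.8,fy=3.8,interpolation=cv2.INTER_CUBIC)[:, :800]
cv2.imwrite("pics/ctop.png",a)
b=cv2.resize(s[110:255,190:340],None,fx=4,fy=4,interpolation=cv2.INTER_CUBIC)
cv2.imwrite("pics/cscene.png",b)
hs=cv2.cvtColor(t,cv2.COLOR_BGR2HSV)
m=cv2.inRange(hs,(5,120,60),(20,255,255)); m[:, :320]=0
cn=max(cv2.findContours(m,0,2)[0],key=cv2.contourArea)
for p in cv2.boxPoints(cv2.minAreaRect(cn)): print("stand corner",p,plane(ct,p,50).round(1))
m=cv2.inRange(t[180:252,345:380],(90,90,90),(255,255,255))
hs2=hs[180:252,345:380,1]<90; m[~hs2]=0
box=np.zeros(t.shape[:2],np.uint8); cv2.drawContours(box,[cv2.convexHull(cn)],-1,255,-1); box=cv2.erode(box,None)
m[box[180:252,345:380]==0]=0
for c in cv2.findContours(m,0,2)[0]:
    if cv2.contourArea(c)>40:
        (x,y),r=cv2.minEnclosingCircle(c); p=(x+345,y+180); print("ring",p,r,plane(ct,p,64).round(1))
hs=cv2.cvtColor(s,cv2.COLOR_BGR2HSV)
m=cv2.inRange(hs,(0,0,110),(180,90,255)); m[:235]=0;m[310:]=0;m[:,:100]=0;m[:,175:]=0
n=cv2.inRange(hs,(5,120,50),(20,255,255)); n[:,:90]=0;n[:,185:]=0;n[:230]=0
cn=max(cv2.findContours(n,0,2)[0],key=cv2.contourArea);box=np.zeros(m.shape,np.uint8);cv2.drawContours(box,[cv2.convexHull(cn)],-1,255,-1);m&=cv2.erode(box,None)
for c in cv2.findContours(m,0,2)[0]:
    if cv2.contourArea(c)>40:
        e=cv2.fitEllipse(c); print("ring s",e[0],e[1],plane(cs,e[0],64).round(1))
E
```

```text
stand corner [347.30112 249.27902] [ 407.6 -273.4   50. ]
stand corner [350.74863 183.77625] [ 624.7 -283.3   50. ]
stand corner [376.04697 185.10773] [ 624.1 -368.    50. ]
stand corner [372.59946 250.6105 ] [ 406.5 -355.8   50. ]
ring (362.8076915740967, 235.40384674072266) 6.992408752441406 [ 452.8 -320.6   64. ]
ring (365.0, 216.5) 6.946321964263916 [ 514.6 -327.6   64. ]
ring (362.59090995788574, 194.81818199157715) 6.837194442749023 [ 586.1 -319.8   64. ]
ring s (154.08700561523438, 290.37286376953125) (16.652109146118164, 19.123502731323242) [ 588.  -322.5   64. ]
ring s (131.4762420654297, 271.8708190917969) (15.57846736907959, 18.904382705688477) [ 515.8 -329.7   64. ]
ring s (117.46332550048828, 252.97268676757812) (14.627703666687012, 18.246692657470703) [ 454.1 -322.5   64. ]
```

View pics/ctop.png

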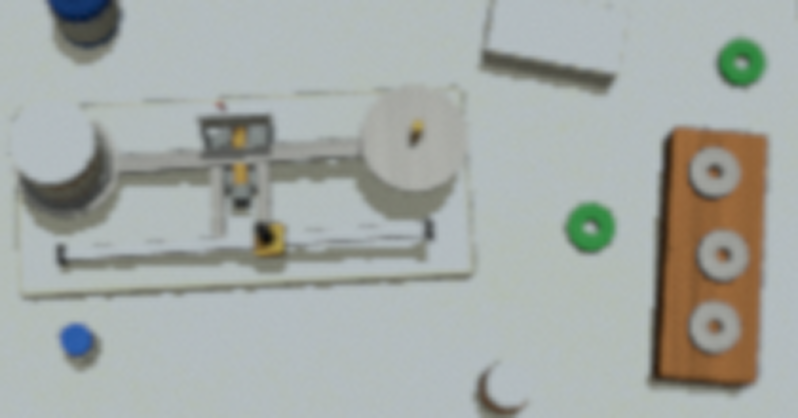

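View pics/cscene.png

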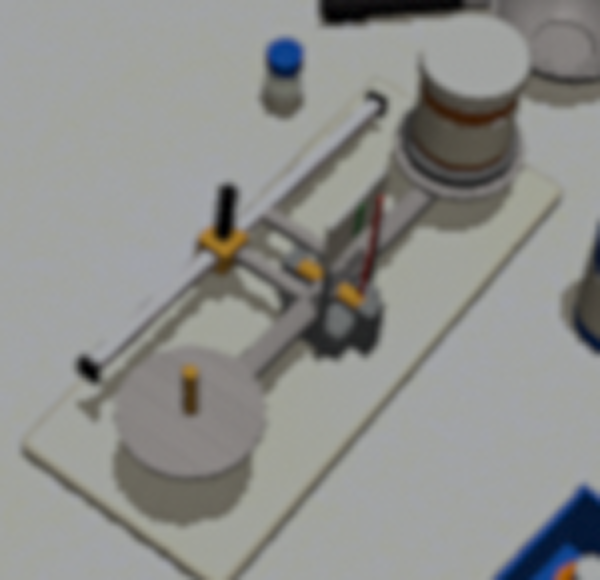

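The top crop shows three grey steel rings on the wooden block at crop pixels (714,172), (722,254) and (715,327), with the green rings off to the side at (590,228) and (741,62). So the steel ones are the weights. The pin tip is near (418,125) and the poise post top near (264,233) in that crop. In the scene crop the pin tip is at (189,368) and the post top at (228,188).

Run:
```python
from h import *
ct,cs=bot.get_calibration("top"),bot.get_calibration("scene")
t=cv2.imread("pics/top0.png");s=cv2.imread("pics/scene0.png")
T=lambda x,y:(175+x/3.8-.37,150+y/3.8-.37); S=lambda x,y:(190+x/4-.37,110+y/4-.37)
print("pin tip",tri(ct,T(418,125),cs,S(189,369)).round(1))
print("pin base",tri(ct,T(413,140),cs,S(191,412)).round(1))
print("pan c",tri(ct,T(413,138),cs,S(190,411)).round(1))
print("post top",tri(ct,T(263,230),cs,S(228,188)).round(1))
print("post bot",tri(ct,T(271,243),cs,S(222,236)).round(1))
print("bar end A",tri(ct,T(430,227),cs,S(89,365)).round(1)," B",tri(ct,T(61,253),cs,S(376,100)).round(1))
for q in [(460,88),(474,273),(22,297),(10,110)]: print("base T",plane(ct,T(*q),8).round(1))
for q in [(25,445),(225,580),(560,190)]: print("base S",plane(cs,S(*q),8).round(1))
print("jar cap",tri(ct,T(53,142),cs,S(473,60)).round(1))
for n,q in dict(spray=(80,5),vial=(77,340),pill=(505,387),cart=(560,30)).items(): print(n,plane(ct,T(*q),60).round(0))
# pan by mask
hs=cv2.cvtColor(s,cv2.COLOR_BGR2HSV)
for nm,im,(x0,x1,y0,y1) in (("top",t,(280,292,178,192)),("scene",s,(230,246,196,220))):
    h=cv2.cvtColor(im,cv2.COLOR_BGR2HSV)[y0:y1,x0:x1]
    ys,xs=np.nonzero((h[...,1]>90)&(h[...,0]>10)&(h[...,0]<35)); print(nm,sorted(zip(xs+x0,ys+y0),key=lambda p:p[1]))
```

```text
pin tip [595.7 -59.5 147. ]
pin base [595.2 -58.3  94.3]
pan c [595.8 -58.7  97.1]
post top [508.2  64.  123.4]
post bot [506.7  59.   73.5]
bar end A [522.8 -75.3  87.2]  B [492.5 237.4  47.7]
base T [ 664.7 -102.8    8. ]
base T [ 498.  -119.8    8. ]
base T [458.6 275.2   8. ]
base T [626.5 298.9   8. ]
base S [ 498.7 -116.8    8. ]
base S [660.1 -95.9   8. ]
base S [623.5 292.9   8. ]
jar cap [567.  236.1 152.3]
spray [711. 236.  60.]
vial [417. 217.  60.]
pill [ 394. -144.   60.]
cart [ 708. -185.   60.]
top [(np.int64(284), np.int64(182)), (np.int64(285), np.int64(182)), (np.int64(284), np.int64(183)), (np.int64(285), np.int64(183)), (np.int64(284), np.int64(184)), (np.int64(285), np.int64(184)), (np.int64(284), np.int64(185))]
scene [(np.int64(236), np.int64(201)), (np.int64(237), np.int64(201)), (np.int64(236), np.int64(202)), (np.int64(237), np.int64(202)), (np.int64(238), np.int64(202)), (np.int64(236), np.int64(203)), (np.int64(237), np.int64(203)), (np.int64(238), np.int64(203)), (np.int64(239), np.int64(203)), (np.int64(236), np.int64(204)), (np.int64(237), np.int64(204)), (np.int64(238), np.int64(204)), (np.int64(236), np.int64(205)), (np.int64(237), np.int64(205)), (np.int64(238), np.int64(205)), (np.int64(236), np.int64(206)), (np.int64(237), np.int64(206)), (np.int64(238), np.int64(206)), (np.int64(236), np.int64(207)), (np.int64(237), np.int64(207)), (np.int64(238), np.int64(207)), (np.int64(236), np.int64(208)), (np.int64(237), np.int64(208)), (np.int64(238), np.int64(208)), (np.int64(236), np.int64(209)), (np.int64(237), np.int64(209)), (np.int64(238), np.int64(209)), (np.int64(236), np.int64(210)), (np.int64(237), np.int64(210)), (np.int64(238), np.int64(210)), (np.int64(236), np.int64(211)), (np.int64(237), np.int64(211)), (np.int64(238), np.int64(211)), (np.int64(237), np.int64(212)), (np.int64(238), np.int64(212))]
```

>>> jog_arm([
  {"xyz": [0.3, 0, 0], "spin": 0.75},
  {"xyz": [0.5, 0, 0], "spin": 0.75},
  {"xyz": [0.6, -0.1, 0], "spin": 0.75},
  {"xyz": [0.65, -0.2, 0], "spin": 0},
  {"xyz": [0.65, -0.2, 0], "spin": 0},
  {"xyz": [0.65, -0.2, 0], "spin": 0},
  {"xyz": [0.65, -0.2, 0], "spin": 0},
  {"xyz": [0.65, -0.2, 0.3], "spin": 0},
  {"xyz": [0.4, -0.1, 0.4], "spin": 0},
  {"xyz": [0.2, -0.1, 0.4], "spin": 0},
], gripper=100)

```text
time: 1.35
tool_pos: [572.6, -337.4, 136.9]
tcp_rot: [-3.141, 0.0, 0.1]
contact_force: [-0.1, 0.7, 0.8]
grip_width: 91.7
finger_force: 0.0
```

```bash
cat >> h.py <<'E'
def to(P,yaw=0.098):
    o=bot.get_obs(); p=np.array(o["tool_pos"]); r=o["tcp_rot"]
    d=R.from_euler("z",yaw).as_matrix()@np.diag([1,-1,-1]); u=d.T@(np.array(P)-p)/80
    print("t",round(o["time"],2),"pos",p.round(1),"yaw",round(r[2],4),"rot",np.round(r[:2],4),"F",o["contact_force"].round(2),"w",round(o["grip_width"],1),"| units",u.round(3),"spin",round((r[2]-yaw)/.1,2))
E
python3 - <<'E'
from h import *
im=bot.capture("wrist");cv2.imwrite("pics/w0.png",im);c=bot.get_calibration("wrist");print(c)
to([587,-321,120])
m=cv2.inRange(cv2.cvtColor(im,cv2.COLOR_BGR2HSV),(5,120,40),(22,255,255))
cn=max(cv2.findContours(m,0,2)[0],key=cv2.contourArea);b=np.zeros(m.shape,np.uint8);cv2.drawContours(b,[cv2.convexHull(cn)],-1,255,-1)
n=b&~m; n=cv2.morphologyEx(n,cv2.MORPH_OPEN,np.ones((5,5)))
for q in cv2.findContours(n,0,2)[0]:
    if cv2.contourArea(q)>300:
        e=cv2.fitEllipse(q); print(e,plane(c,e[0],64).round(1))
E
```

```text
{'vfov': 68.50809875778813, 'cx': 255.47985151160537, 'cy': 194.43786612636615, 'k1': -0.019803391983277678, 'eye': array([ 646.69780413, -328.5676105 ,  289.27826593]), 'rotation': array([ 2.85650149,  0.00654697, -1.46994709])}
t 1.4 pos [ 571.7 -334.8  131.7] yaw 0.1002 rot [-3.1351  0.0054] F [-1.37  2.71 -3.68] w 92.1 | units [ 0.207 -0.153  0.147] spin 0.02
((239.98097229003906, 246.266845703125), (22.67043685913086, 46.77409744262695), 90.62522888183594) [ 532.1 -325.    64. ]
((238.53602600097656, 182.1737823486328), (50.758216857910156, 51.22783660888672), 177.23104858398438) [ 589.9 -318.8   64. ]
```

>>> jog_arm([
  {"xyz": [0.2, -0.15, 0.1], "spin": 0},
  {"xyz": [0.02, 0, 0.1], "spin": 0},
  {"xyz": [0, 0, 0], "spin": 0},
  {"xyz": [0, 0, 0], "spin": 0},
  {"xyz": [0, 0, 0], "spin": 0},
  {"xyz": [0, 0, 0], "spin": 0},
  {"xyz": [0, 0, 0], "spin": 0},
  {"xyz": [0, 0, 0], "spin": 0},
  {"xyz": [0, 0, 0], "spin": 0},
  {"xyz": [0, 0, 0], "spin": 0},
], gripper=70)

```text
time: 2.65
tool_pos: [587.5, -325.0, 122.7]
tcp_rot: [3.142, 0.0, 0.098]
contact_force: [-0.3, 0.5, -0.3]
grip_width: 64.4
finger_force: 0.0
```

Run:
```python
from h import *
c=bot.get_calibration("wrist");im=bot.capture("wrist");cv2.imwrite("pics/w1.png",im);print(c["eye"],c["rotation"])
to([588,-320.5,53])
m=cv2.inRange(cv2.cvtColor(im,cv2.COLOR_BGR2HSV),(5,120,40),(22,255,255))
cn=max(cv2.findContours(m,0,2)[0],key=cv2.contourArea);b=np.zeros(m.shape,np.uint8);cv2.drawContours(b,[cv2.convexHull(cn)],-1,255,-1)
n=b&~m; n=cv2.morphologyEx(n,cv2.MORPH_OPEN,np.ones((5,5)))
for q in cv2.findContours(n,0,2)[0]:
    if cv2.contourArea(q)>300:
        e=cv2.fitEllipse(q); print(e,plane(c,e[0],64).round(1))
```

```text
[ 661.55228614 -318.04524599  280.62829622] [ 2.86191608e+00  1.61664174e-05 -1.47236727e+00]
t 2.7 pos [ 587.5 -325.1  122.7] yaw 0.0978 rot [3.1415e+00 1.0000e-04] F [-0.42 -0.37  0.29] w 64.1 | units [ 0.012 -0.056  0.871] spin -0.0
((250.8942413330078, 204.92237854003906), (52.879249572753906, 53.21830368041992), 176.0744171142578) [ 590.5 -321.3   64. ]
```

View pics/w1.png

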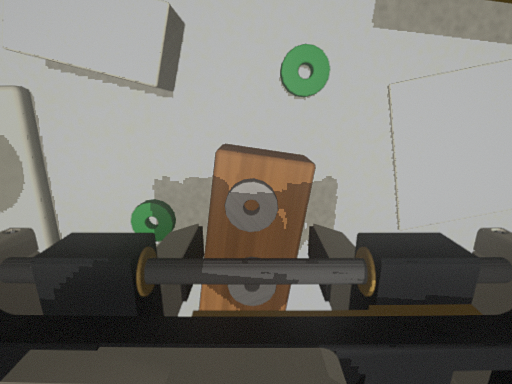

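The wrist view shows the target ring at (251,205) on the block between the fingers. The green rings at (153,220) and (305,70) are clear of the gripper.

>>> jog_arm([
  {"xyz": [0.03, -0.05, 0.3], "spin": 0},
  {"xyz": [0, 0, 0.3], "spin": 0},
  {"xyz": [0, 0, 0.2], "spin": 0},
  {"xyz": [0, 0, 0.06], "spin": 0},
  {"xyz": [0, 0, 0], "spin": 0},
  {"xyz": [0, 0, 0], "spin": 0},
  {"xyz": [0, 0, 0], "spin": 0},
  {"xyz": [0, 0, 0], "spin": 0},
  {"xyz": [0, 0, 0], "spin": 0},
  {"xyz": [0, 0, 0], "spin": 0},
])

```text
time: 3.95
tool_pos: [589.5, -320.9, 54.0]
tcp_rot: [3.141, -0.0, 0.098]
contact_force: [1.0, -0.5, 0.1]
grip_width: 63.8
finger_force: 0.0
```

>>> jog_arm([
  {"xyz": [0, 0, 0], "spin": 0},
  {"xyz": [0, 0, 0], "spin": 0},
  {"xyz": [0, 0, 0], "spin": 0},
  {"xyz": [0, 0, 0], "spin": 0},
  {"xyz": [0, 0, 0], "spin": 0},
  {"xyz": [0, 0, 0], "spin": 0},
  {"xyz": [0, 0, -0.3], "spin": 0},
  {"xyz": [0, 0, -0.5], "spin": 0},
  {"xyz": [0, 0, -0.6], "spin": 0},
  {"xyz": [0, 0, -0.6], "spin": 0},
], gripper=40)

```text
time: 5.2
tool_pos: [589.2, -320.6, 215.0]
tcp_rot: [-3.141, 0.001, 0.098]
contact_force: [0.5, -0.5, -1.7]
grip_width: 42.3
finger_force: 30.0
```

Run:
```python
from h import *
print(bot.get_obs()["finger_force"])
to([596,-59,215])
```

```text
29.9997436394915
t 5.2 pos [ 589.2 -320.6  215. ] yaw 0.0978 rot [-3.141e+00  7.000e-04] F [ 0.5  -0.49 -1.67] w 42.3 | units [ 0.405 -3.246 -0.   ] spin -0.0
```

>>> jog_arm([
  {"xyz": [0, -0.3, 0], "spin": 0},
  {"xyz": [0, -0.5, 0], "spin": 0},
  {"xyz": [0, -0.6, 0], "spin": 0},
  {"xyz": [-0.05, -0.6, 0], "spin": 0},
  {"xyz": [-0.04, -0.6, 0], "spin": 0},
  {"xyz": [0, -0.5, 0], "spin": 0},
  {"xyz": [0, -0.19, 0], "spin": 0},
  {"xyz": [0, 0, 0], "spin": 0},
  {"xyz": [0, 0, 0], "spin": 0},
  {"xyz": [0, 0, 0], "spin": 0},
])

```text
time: 6.45
tool_pos: [556.8, -60.9, 213.7]
tcp_rot: [3.141, 0.0, 0.096]
contact_force: [0.2, 0.6, -2.0]
grip_width: 42.5
finger_force: 30.0
```

Run:
```python
from h import *
c=bot.get_calibration("wrist");im=bot.capture("wrist");cv2.imwrite("pics/w2.png",im)
ct=bot.get_calibration("top")
to([596,-59,160]); print(proj(c,[596,-59,147]),proj(c,[596,-59,98]),c["eye"],c["rotation"])
h=cv2.cvtColor(im,cv2.COLOR_BGR2HSV);m=((h[...,1]>90)&(h[...,0]>8)&(h[...,0]<35)).astype(np.uint8)*255
n,l,st,ce=cv2.connectedComponentsWithStats(m)
for i in range(1,n):
    if st[i,4]>60: print(st[i],ce[i].round(1))
```

```text
t 6.5 pos [556.7 -60.7 213.7] yaw 0.0963 rot [3.1414e+00 2.0000e-04] F [-0.07 -0.63 -1.61] w 42.2 | units [0.49  0.026 0.671] spin -0.02
[257.45252664 159.13610724] [257.10097647 151.25033159] [630.83289822 -53.98547133 371.62294134] [ 2.86175078e+00 -2.09598097e-04 -1.47403850e+00]
[112 124  13  15 148] [118.7 130.7]
[ 412  136  100  122 6858] [466.8 192.8]
[253 151  12  13 120] [258.5 157.3]
[117 154  12  17 171] [122.5 162.1]
[132 200  30  27 447] [148.3 211.9]
[173 247  16  51 425] [179.  272.3]
[324 247  15  50 387] [332.  272.8]
[292 286   8  20 101] [295.3 294.5]
[435 290  28  15 256] [448.3 297.9]
[ 151  304  292   14 2263] [315.7 311.6]
```

View pics/w2.png

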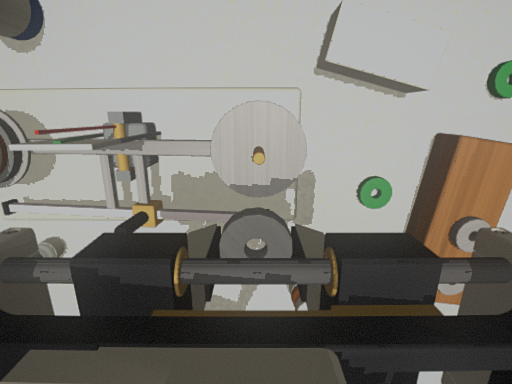

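The wrist view shows the held ring at about (256,240) with its hole visible, and the pin tip at (258,158) on the pan. The block and the green rings are clear.

Run:
```python
from h import *
c=bot.get_calibration("wrist");im=cv2.imread("pics/w2.png");z0=213.7
h=cv2.cvtColor(im,cv2.COLOR_BGR2HSV)
print(h[143:168,250:268,2]); print(h[143:168,258,1])
g=cv2.cvtColor(im,cv2.COLOR_BGR2GRAY)
print("col",g[200:262,257]); print("row222",g[225,212:304]);
hole=g[232:258,244:270]; print(hole[::2])
```

```text
[[177 173 175 176 180 180 180 175 177 178 178 178 178 178 179 177 174 173]
 [174 174 174 174 177 179 180 178 178 179 180 180 178 180 179 177 176 173]
 [174 173 174 176 181 183 180 178 179 179 181 178 177 179 178 177 173 172]
 [176 175 174 174 181 180 161 143 124 129 161 176 182 181 179 178 174 171]
 [176 174 172 178 177 146 105  98  98 100 107 132 175 180 176 178 176 171]
 [173 173 174 178 139 100  97 103 104 104  97 100 129 178 181 176 174 171]
 [173 174 176 177 104  94 100 102 103 105 104  98 103 147 179 178 173 172]
 [173 175 177 158  99  96 101 100 105 105 103  99 100 138 180 178 173 172]
 [174 176 175 135  96  97  98 100 108 109 101  99  95 110 179 179 174 172]
 [174 176 175 105  89  99 107 113 145 143 128 116 101  96 156 178 176 171]
 [175 173 176 104  96 128 163 178 184 183 180 178 144 101 137 179 173 171]
 [178 178 177 106 129 176 183 187 188 184 187 187 176 142 137 177 175 171]
 [176 172 171 126 172 184 187 185 185 185 186 185 187 171 134 174 176 172]
 [173 128 122 120 178 185 185 185 184 184 185 185 188 183 131 173 173 171]
 [175 126 115 154 184 186 185 185 183 185 183 185 
[... 2235 characters left out ...]
45 143 143
  144 140 137 115  87 102 105 106]
 [ 92  56  60 107 136 145 145 138 136 135 136 135 140 140 139 141 140 143
  143 137  86  60  61  92 105 103]
 [ 64  61  62  61  61  87 122 141 141 139 138 146 185 187 149 141 137  99
   71  61  60  64  64  85 105 102]
 [ 77  62  58  64  70  62  63  62  65  72  67  73  71  69  65  66  65  63
   65  59  70  65  66  83 105 104]
 [ 87  65  62  66  63  66  68  68  69  66  67  66  64  65  69  64  67  66
   64  66  68  65  75 101 108 107]
 [106  92  68  62  66  67  64  69  64  67  65  65  70  66  67  70  70  68
   67  65  67  76  91 109 107 106]
 [106 109  97  81  72  66  72  68  72  68  68  72  68  65  67  69  69  72
   71  74  90 113 112 109 108 110]]
```

```bash
cat > fit.py <<'E'
from h import *
from scipy.optimize import least_squares
def circ(c,pts,z,r):
    P=np.array([plane(c,p,z)[:2] for p in pts]); s=least_squares(lambda q:np.hypot(*(P-q).T)-r,P.mean(0)+[-5,0]); return s.x,s.fun
E
python3 - <<'E'
from fit import *
c=bot.get_calibration("wrist");cs=bot.get_calibration("scene");ct=bot.get_calibration("top")
im=cv2.imread("pics/w2.png");g=cv2.GaussianBlur(cv2.cvtColor(im,cv2.COLOR_BGR2GRAY),(0,0),.7).astype(int)
z=223.7
pts=[]
for col in range(236,276,3):
    pr=g[208:232,col]; k=np.nonzero(pr>97)[0]; k=[i for i in k if all(pr[i:i+4]>97) and all(pr[i:i+4]<118)]
    if k: pts.append((col,208+k[0]-.5))
for row in (222,225,228):
    pr=g[row,220:300]; k=[i for i in range(80) if 97<pr[i]<118]; pts+=[(220+k[0]-.5,row),(220+k[-1]+.5,row)]
o,f=circ(c,pts,z,22); print("outer",o.round(2),f.round(1))
hp=[(249.5,240.3),(252,238.8),(256,238),(244.3,251),(267.3,250),(245,255),(266.6,254),(247,257)]
hh,f2=circ(c,hp,z,6.5); print("hole",hh.round(2),f2.round(1))
for a in (140,147): print("pin wrist",a,plane(c,(258.6,157.9),a).round(1))
print("pin w+scene",tri(c,(258.6,157.9),cs,(237,202)).round(1),"w+top",tri(c,(258.6,157.9),ct,(284.6,182.8)).round(1))
E
```

```text
outer [555.35 -62.36] [-0.2 -0.  -0.2  0.3 -0.2 -0.5 -0.1 -0.2 -0.2 -0.6 -0.9 -1.  -0.4 -0.8
  3.   1.4  0.1  4.4  0.2 -1.5]
hole [555.64 -61.13] [0.1 0.4 0.6 0.  0.4 0.6 0.7 0.5]
pin wrist 140 [596.  -59.8 140. ]
pin wrist 147 [597.  -59.7 147. ]
pin w+scene [596.7 -59.9 147.8] w+top [596.3 -59.6 141.7]
```

>>> jog_arm([
  {"xyz": [0.25, 0.02, 0.1], "spin": 0},
  {"xyz": [0.26, 0.013, 0.2], "spin": 0},
  {"xyz": [0, 0, 0.2], "spin": 0},
  {"xyz": [0, 0, 0.2], "spin": 0},
  {"xyz": [0, 0, 0], "spin": 0},
  {"xyz": [0, 0, 0], "spin": 0},
  {"xyz": [0, 0, 0], "spin": 0},
  {"xyz": [0, 0, 0], "spin": 0},
  {"xyz": [0, 0, 0], "spin": 0},
  {"xyz": [0, 0, 0], "spin": 0},
])

```text
time: 7.75
tool_pos: [597.5, -58.2, 158.0]
tcp_rot: [3.141, -0.0, 0.098]
contact_force: [-0.1, -1.0, -1.6]
grip_width: 42.2
finger_force: 30.0
```

Run:
```python
from h import *
to([597.5,-59.3,140])
f=[]
for i in range(4): bot.capture("scene"); f.append(bot.get_obs()["contact_force"])
print(np.mean(f,0),np.std(f,0))
```

```text
t 7.75 pos [597.5 -58.2 158. ] yaw 0.0979 rot [ 3.1415e+00 -1.0000e-04] F [-0.05 -0.98 -1.64] w 42.2 | units [-0.001  0.013  0.225] spin -0.0
[-0.05047675 -0.38684558 -1.65922317] [0.2810011  0.34183066 0.3072125 ]
```

>>> jog_arm([
  {"xyz": [0, 0.013, 0.03], "spin": 0},
  {"xyz": [0, 0, 0.03], "spin": 0},
  {"xyz": [0, 0, 0.03], "spin": 0},
  {"xyz": [0, 0, 0.03], "spin": 0},
  {"xyz": [0, 0, 0.03], "spin": 0},
  {"xyz": [0, 0, 0.03], "spin": 0},
  {"xyz": [0, 0, 0.03], "spin": 0},
  {"xyz": [0, 0, 0], "spin": 0},
  {"xyz": [0, 0, 0], "spin": 0},
  {"xyz": [0, 0, 0], "spin": 0},
])

```text
time: 9.2
tool_pos: [597.7, -59.3, 141.2]
tcp_rot: [3.141, -0.0, 0.098]
contact_force: [1.1, 0.2, -1.7]
grip_width: 42.3
finger_force: 30.0
```

Run:
```python
from h import *
to([597.5,-59.3,110])
f=[]
for i in range(3): im=bot.capture("scene"); f.append(bot.get_obs()["contact_force"])
print(np.mean(f,0))
```

```text
t 9.2 pos [597.7 -59.3 141.2] yaw 0.0978 rot [ 3.1414e+00 -3.0000e-04] F [ 1.06  0.2  -1.67] w 42.3 | units [-0.002 -0.001  0.39 ] spin -0.0
[-0.31590323  0.27555586 -1.43070744]
```

>>> jog_arm([
  {"xyz": [0, 0, 0.03], "spin": 0},
  {"xyz": [0, 0, 0.03], "spin": 0},
  {"xyz": [0, 0, 0.03], "spin": 0},
  {"xyz": [0, 0, 0.03], "spin": 0},
  {"xyz": [0, 0, 0.03], "spin": 0},
  {"xyz": [0, 0, 0], "spin": 0},
  {"xyz": [0, 0, 0], "spin": 0},
  {"xyz": [0, 0, 0], "spin": 0},
])

```text
invalid input
```

>>> jog_arm([
  {"xyz": [0, 0, 0.03], "spin": 0},
  {"xyz": [0, 0, 0.03], "spin": 0},
  {"xyz": [0, 0, 0.03], "spin": 0},
  {"xyz": [0, 0, 0.03], "spin": 0},
  {"xyz": [0, 0, 0.03], "spin": 0},
  {"xyz": [0, 0, 0], "spin": 0},
  {"xyz": [0, 0, 0], "spin": 0},
  {"xyz": [0, 0, 0], "spin": 0},
  {"xyz": [0, 0, 0], "spin": 0},
  {"xyz": [0, 0, 0], "spin": 0},
])

```text
time: 10.6
tool_pos: [597.6, -59.3, 129.2]
tcp_rot: [3.141, -0.0, 0.098]
contact_force: [0.2, 0.7, -1.5]
grip_width: 42.4
finger_force: 30.0
```

Run:
```python
from h import *
f=[]
for i in range(3): im=bot.capture("scene"); f.append(bot.get_obs()["contact_force"])
print(np.mean(f,0))
to([597.5,-59.3,104])
b=cv2.resize(im[110:255,190:340],None,fx=4,fy=4,interpolation=cv2.INTER_CUBIC)
t=bot.capture("top");a=cv2.resize(t[150:260,175:310],None,fx=4,fy=4,interpolation=cv2.INTER_CUBIC)
cv2.imwrite("pics/s3.png",b);cv2.imwrite("pics/t3.png",a)
```

```text
[-0.41626523  0.2387348  -1.38991757]
t 10.75 pos [597.6 -59.3 129.1] yaw 0.0978 rot [ 3.1415 -0.    ] F [-0.5  -0.02 -0.9 ] w 42.2 | units [-0.001 -0.     0.314] spin -0.0
```

No contact force at 129 mm, and that is well below the pin tip, so the ring is over the pin. I'll keep lowering.

>>> jog_arm([
  {"xyz": [0, 0, 0.04], "spin": 0},
  {"xyz": [0, 0, 0.04], "spin": 0},
  {"xyz": [0, 0, 0.04], "spin": 0},
  {"xyz": [0, 0, 0.04], "spin": 0},
  {"xyz": [0, 0, 0.04], "spin": 0},
  {"xyz": [0, 0, 0.04], "spin": 0},
  {"xyz": [0, 0, 0.03], "spin": 0},
  {"xyz": [0, 0, 0], "spin": 0},
  {"xyz": [0, 0, 0], "spin": 0},
  {"xyz": [0, 0, 0], "spin": 0},
])

```text
time: 12.05
tool_pos: [597.7, -59.3, 107.7]
tcp_rot: [3.141, -0.0, 0.098]
contact_force: [0.1, 0.0, -1.8]
grip_width: 42.7
finger_force: 30.0
```

Run:
```python
from h import *
f=[]
for i in range(3): im=bot.capture("scene"); f.append(bot.get_obs()["contact_force"])
print(np.mean(f,0))
to([597.5,-59.3,104])
```

```text
[ 0.06129485  0.26378947 -1.6907831 ]
t 12.2 pos [597.6 -59.3 107.6] yaw 0.0977 rot [ 3.1414e+00 -1.0000e-04] F [-0.08 -0.07 -1.66] w 42.5 | units [-0.002 -0.     0.045] spin -0.0
```

>>> jog_arm([
  {"xyz": [0, 0, 0.025], "spin": 0},
  {"xyz": [0, 0, 0.025], "spin": 0},
  {"xyz": [0, 0, 0.025], "spin": 0},
  {"xyz": [0, 0, 0.025], "spin": 0},
  {"xyz": [0, 0, 0.025], "spin": 0},
  {"xyz": [0, 0, 0], "spin": 0},
  {"xyz": [0, 0, 0], "spin": 0},
  {"xyz": [0, 0, 0], "spin": 0},
  {"xyz": [0, 0, 0], "spin": 0},
  {"xyz": [0, 0, 0], "spin": 0},
])

```text
time: 13.45
tool_pos: [597.7, -59.3, 97.6]
tcp_rot: [3.142, -0.0, 0.098]
contact_force: [0.7, -1.8, 1.1]
grip_width: 42.2
finger_force: 30.0
```

Run:
```python
from h import *
f=[]
for i in range(3): im=bot.capture("scene"); f.append(bot.get_obs()["contact_force"])
print(np.mean(f,0))
to([597.5,-59.3,104])
```

```text
[ 0.98563382 -0.88862119  1.24083679]
t 13.6 pos [597.7 -59.3  97.5] yaw 0.0978 rot [ 3.1415e+00 -1.0000e-04] F [ 1.25 -1.32  0.69] w 42.4 | units [-0.002  0.    -0.081] spin -0.0
```

>>> jog_arm([
  {"xyz": [0, 0, -0.02], "spin": 0},
  {"xyz": [0, 0, -0.02], "spin": 0},
  {"xyz": [0, 0, 0], "spin": 0},
  {"xyz": [0, 0, 0], "spin": 0},
  {"xyz": [0, 0, 0], "spin": 0},
  {"xyz": [0, 0, 0], "spin": 0},
  {"xyz": [0, 0, 0], "spin": 0},
  {"xyz": [0, 0, 0], "spin": 0},
  {"xyz": [0, 0, 0], "spin": 0},
  {"xyz": [0, 0, 0], "spin": 0},
])

```text
time: 14.85
tool_pos: [597.5, -59.2, 100.7]
tcp_rot: [-3.142, 0.0, 0.098]
contact_force: [0.3, 0.7, 0.4]
grip_width: 42.2
finger_force: 30.0
```

>>> jog_arm([
  {"xyz": [0, 0, 0], "spin": 0},
  {"xyz": [0, 0, 0], "spin": 0},
  {"xyz": [0, 0, -0.05], "spin": 0},
  {"xyz": [0, 0, -0.1], "spin": 0},
  {"xyz": [0, 0, -0.15], "spin": 0},
  {"xyz": [0, 0, -0.3], "spin": 0},
  {"xyz": [0, 0, -0.4], "spin": 0},
  {"xyz": [-0.25, 0, -0.4], "spin": 0},
  {"xyz": [-0.25, 0, 0], "spin": 0},
  {"xyz": [0, 0, 0], "spin": 0},
], gripper=70)

```text
time: 16.1
tool_pos: [557.3, -63.3, 214.1]
tcp_rot: [3.141, -0.001, 0.097]
contact_force: [1.0, 0.8, 0.1]
grip_width: 64.1
finger_force: 0.0
```

Run:
```python
from h import *
c=bot.get_calibration("wrist");im=bot.capture("wrist");s=bot.capture("scene")
a=cv2.resize(im[90:250,180:340],None,fx=3.5,fy=3.5,interpolation=cv2.INTER_CUBIC)
cv2.imwrite("pics/w4.png",im); cv2.imwrite("pics/c4.png",a); cv2.imwrite("pics/s4.png",s)
to([515,-329,120])
```

```text
t 16.2 pos [558.2 -63.2 213.2] yaw 0.0976 rot [ 3.1413e+00 -9.0000e-04] F [-0.11 -0.74  0.11] w 64.0 | units [-0.863  3.253  1.165] spin -0.0
```

View pics/c4.png

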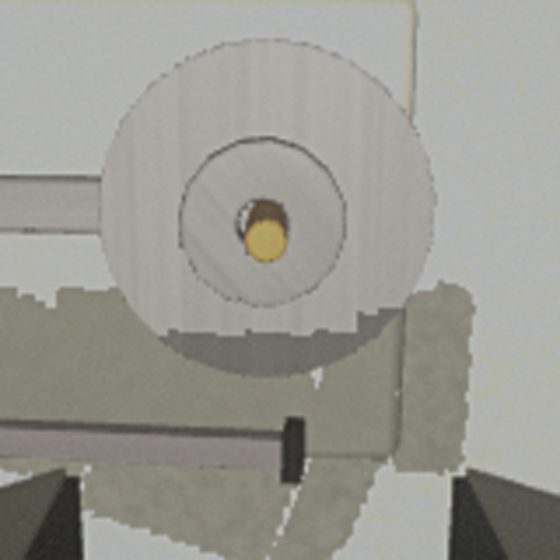

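Crop: ring 1 lies flat on the pan, centred at about (263,222), with the pin through its hole at (266,240). Now the middle ring on the stand.

>>> jog_arm([
  {"xyz": [-0.1, 0.3, 0], "spin": 0},
  {"xyz": [-0.12, 0.5, 0], "spin": 0},
  {"xyz": [-0.15, 0.6, 0], "spin": 0},
  {"xyz": [-0.15, 0.6, 0], "spin": 0},
  {"xyz": [-0.15, 0.6, 0.2], "spin": 0},
  {"xyz": [-0.1, 0.45, 0.3], "spin": 0},
  {"xyz": [-0.05, 0.2, 0.4], "spin": 0},
  {"xyz": [0, 0, 0.27], "spin": 0},
  {"xyz": [0, 0, 0], "spin": 0},
  {"xyz": [0, 0, 0], "spin": 0},
])

```text
time: 17.45
tool_pos: [518.7, -328.6, 119.9]
tcp_rot: [3.141, -0.001, 0.098]
contact_force: [-0.3, 0.3, 0.1]
grip_width: 64.6
finger_force: 0.0
```

Run:
```python
from h import *
c=bot.get_calibration("wrist");im=bot.capture("wrist");cv2.imwrite("pics/w5.png",im)
to([517.7,-328.4,54])
m=cv2.inRange(cv2.cvtColor(im,cv2.COLOR_BGR2HSV),(5,120,40),(22,255,255))
m[225:]=m[225:]
cn=max(cv2.findContours(m,0,2)[0],key=cv2.contourArea);b=np.zeros(m.shape,np.uint8);cv2.drawContours(b,[cv2.convexHull(cn)],-1,255,-1)
n=b&~m; n=cv2.morphologyEx(n,cv2.MORPH_OPEN,np.ones((5,5)))
for q in cv2.findContours(n,0,2)[0]:
    if cv2.contourArea(q)>300:
        e=cv2.fitEllipse(q); print(e,plane(c,e[0],64).round(1))
```

```text
t 17.5 pos [ 518.8 -328.6  120.2] yaw 0.0984 rot [ 3.1401e+00 -1.5000e-03] F [ 0.75 -0.19  0.84] w 64.1 | units [-0.014 -0.004  0.828] spin 0.0
((255.0369110107422, 210.37734985351562), (53.53451156616211, 53.571693420410156), 4.282092571258545) [ 518.4 -328.6   64. ]
```

>>> jog_arm([
  {"xyz": [-0.014, 0, 0.3], "spin": 0},
  {"xyz": [0, 0, 0.3], "spin": 0},
  {"xyz": [0, 0, 0.17], "spin": 0},
  {"xyz": [0, 0, 0.055], "spin": 0},
  {"xyz": [0, 0, 0], "spin": 0},
  {"xyz": [0, 0, 0], "spin": 0},
  {"xyz": [0, 0, 0], "spin": 0},
  {"xyz": [0, 0, 0], "spin": 0},
  {"xyz": [0, 0, 0], "spin": 0},
  {"xyz": [0, 0, 0], "spin": 0},
])

```text
time: 18.75
tool_pos: [516.8, -328.5, 53.2]
tcp_rot: [3.142, -0.0, 0.098]
contact_force: [-0.5, 0.2, -0.3]
grip_width: 64.4
finger_force: 0.0
```

>>> jog_arm([
  {"xyz": [0, 0, 0], "spin": 0},
  {"xyz": [0, 0, 0], "spin": 0},
  {"xyz": [0, 0, 0], "spin": 0},
  {"xyz": [0, 0, 0], "spin": 0},
  {"xyz": [0, 0, 0], "spin": 0},
  {"xyz": [0, 0, 0], "spin": 0},
  {"xyz": [0, 0, -0.3], "spin": 0},
  {"xyz": [0, 0, -0.5], "spin": 0},
  {"xyz": [0, 0, -0.6], "spin": 0},
  {"xyz": [0, 0, -0.6], "spin": 0},
], gripper=40)

```text
time: 20.0
tool_pos: [516.5, -328.2, 214.2]
tcp_rot: [-3.141, 0.001, 0.098]
contact_force: [0.5, -0.2, -2.3]
grip_width: 42.9
finger_force: 30.0
```

Run:
```python
from h import *
print(bot.get_obs()["finger_force"])
to([556.7,-60.8,214])
```

```text
29.99972683377564
t 20.0 pos [ 516.5 -328.2  214.2] yaw 0.0978 rot [-3.141e+00  7.000e-04] F [ 0.49 -0.24 -2.27] w 42.9 | units [ 8.270e-01 -3.277e+00  3.000e-03] spin -0.0
```

>>> jog_arm([
  {"xyz": [0.1, -0.3, 0], "spin": 0},
  {"xyz": [0.15, -0.5, 0], "spin": 0},
  {"xyz": [0.15, -0.6, 0], "spin": 0},
  {"xyz": [0.15, -0.6, 0], "spin": 0},
  {"xyz": [0.15, -0.6, 0], "spin": 0},
  {"xyz": [0.1, -0.5, 0], "spin": 0},
  {"xyz": [0.03, -0.18, 0], "spin": 0},
  {"xyz": [0, 0, 0], "spin": 0},
  {"xyz": [0, 0, 0], "spin": 0},
  {"xyz": [0, 0, 0], "spin": 0},
])

```text
time: 21.25
tool_pos: [557.2, -62.2, 213.0]
tcp_rot: [3.141, 0.0, 0.096]
contact_force: [-0.9, -0.1, -1.0]
grip_width: 42.3
finger_force: 30.0
```

Run:
```python
from fit import *
c=bot.get_calibration("wrist");im=bot.capture("wrist");cv2.imwrite("pics/w6.png",im)
to([597.5,-59.3,158])
h=cv2.cvtColor(im,cv2.COLOR_BGR2HSV);g=h[...,2].astype(int)
m=((h[...,1]>90)&(h[...,0]>8)&(h[...,0]<35)).astype(np.uint8)
m=(m>0)&(g>150); n,l,st,ce=cv2.connectedComponentsWithStats(m.astype(np.uint8))
for i in range(1,n):
    if st[i,4]>40 and 200<ce[i][0]<320 and ce[i][1]<220: print(st[i],ce[i].round(1),plane(c,ce[i],145).round(1))
print(g[232:268:2,242:272])
```

```text
t 21.3 pos [557.2 -62.  213. ] yaw 0.0961 rot [3.1414e+00 1.0000e-04] F [ 0.17  0.64 -1.73] w 43.0 | units [0.505 0.016 0.688] spin -0.02
[252 153  11  12 105] [257.  158.4] [596.7 -59.9 145. ]
[[110 106 108 107 106 111 103 110 110 109 106 107 106 109 107 109 108 109
  106 105 108 108 105 104 109 109 106 107 109 109]
 [106 109 110 106 107 105 104 108 109 107 107 108 108 106 107 109 104 107
  107 107 108 106 108 104 109 105 110 107 107 110]
 [108 109 110 110 108 106 108 109 102 105 105 103 106 105 103 105 107 106
  107 110 107 107 110 108 106 110 108 106 108 105]
 [107 106 105 108 107 107 104 104 101 111 116 124 127 144 135 123 116 118
  112 106 104 106 108 108 105 105 108 109 108 110]
 [109 106 107 104 101 106 123 136 143 145 143 143 140 138 141 142 141 148
  186 185 135 115 105 105 110 107 107 110 110 111]
 [105 107 103 101 109 141 143 141 140 141 138 139 139 140 142 144 145 180
  142 140 138 138 139 111 107 107 110 108 110 107]
 [107 108 102  75 105 151 149 147 146 144 141 136 138 138 139 145 142 148
  149 147 143 143 138 103  70 104 109 105 108 105]
 [105 105  77  56  62  94 143 1
[... 644 characters left out ...]
 72  70  72  69  69  67
   70  70  72  81  88 110 110 112 109 109 108 108]
 [ 64  61  64  60  58  61  59  51  52  52  50  52  53  51  54  49  51  51
   54  52  53  61  64  66  58  60  60  62  62  58]
 [ 55  57  58  54  55  55  57  55  58  60  58  60  59  55  56  55  56  58
   57  56  57  56  56  55  56  57  57  56  58  58]
 [ 67  67  68  71  69  69  66  69  69  67  68  68  71  67  69  69  67  68
   68  73  65  67  71  68  69  66  68  68  68  71]
 [ 84  79  84  82  83  81  83  83  84  83  83  84  86  83  81  84  84  85
   85  82  86  79  78  82  82  86  81  81  80  83]
 [ 74  76  73  79  72  76  77  73  74  74  75  74  74  79  77  75  74  77
   74  76  75  75  77  78  79  74  77  77  75  74]]
```

>>> jog_arm([
  {"xyz": [0.25, 0.02, 0.1], "spin": 0},
  {"xyz": [0.255, 0.015, 0.2], "spin": 0},
  {"xyz": [0, 0, 0.2], "spin": 0},
  {"xyz": [0, 0, 0.19], "spin": 0},
  {"xyz": [0, 0, 0], "spin": 0},
  {"xyz": [0, 0, 0], "spin": 0},
  {"xyz": [0, 0, 0], "spin": 0},
  {"xyz": [0, 0, 0], "spin": 0},
  {"xyz": [0, 0, 0], "spin": 0},
  {"xyz": [0, 0, 0], "spin": 0},
])

```text
time: 22.55
tool_pos: [597.8, -59.7, 158.0]
tcp_rot: [3.141, -0.0, 0.098]
contact_force: [0.0, 0.3, -2.0]
grip_width: 42.9
finger_force: 30.0
```

Run:
```python
from h import *
to([597.6,-59.5,130])
```

```text
t 22.55 pos [597.8 -59.7 158. ] yaw 0.0978 rot [ 3.1415e+00 -1.0000e-04] F [ 0.04  0.33 -2.05] w 42.9 | units [-0.002 -0.002  0.35 ] spin -0.0
```

>>> jog_arm([
  {"xyz": [0, 0, 0.03], "spin": 0},
  {"xyz": [0, 0, 0.03], "spin": 0},
  {"xyz": [0, 0, 0.03], "spin": 0},
  {"xyz": [0, 0, 0.03], "spin": 0},
  {"xyz": [0, 0, 0.03], "spin": 0},
  {"xyz": [0, 0, 0.03], "spin": 0},
  {"xyz": [0, 0, 0.03], "spin": 0},
  {"xyz": [0, 0, 0.03], "spin": 0},
  {"xyz": [0, 0, 0], "spin": 0},
  {"xyz": [0, 0, 0], "spin": 0},
])

```text
time: 23.8
tool_pos: [597.8, -59.7, 138.8]
tcp_rot: [3.141, -0.0, 0.098]
contact_force: [0.1, -0.4, -1.1]
grip_width: 42.5
finger_force: 30.0
```

Run:
```python
from h import *
f=[]
for i in range(4): im=bot.capture("scene"); f.append(bot.get_obs()["contact_force"])
print(np.mean(f,0))
to([597.5,-59.3,104])
b=cv2.resize(im[140:240,200:310],None,fx=5,fy=5,interpolation=cv2.INTER_CUBIC);cv2.imwrite("pics/s7.png",b)
```

```text
[-0.65703834 -0.1741936  -1.97083966]
t 24.0 pos [597.8 -59.7 138.8] yaw 0.0978 rot [ 3.1414e+00 -2.0000e-04] F [-0.48 -0.34 -1.3 ] w 42.9 | units [-0.003 -0.005  0.435] spin -0.0
```

View pics/s7.png

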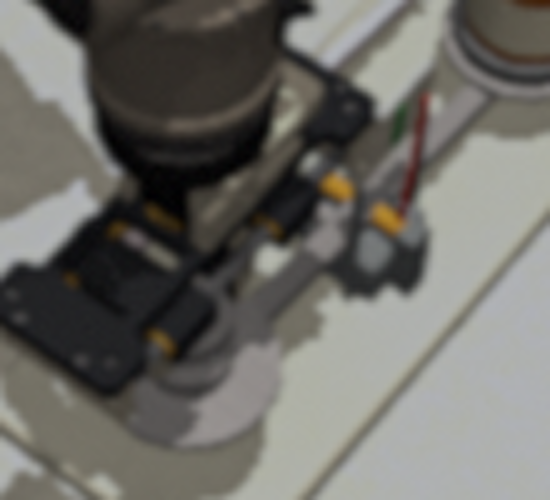

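The needle hasn't moved, there is no contact force, and the fingers are clear of everything. So ring 2 is on the pin and I'll keep lowering it.

>>> jog_arm([
  {"xyz": [0, 0, 0.03], "spin": 0},
  {"xyz": [0, 0, 0.03], "spin": 0},
  {"xyz": [0, 0, 0.03], "spin": 0},
  {"xyz": [0, 0, 0.03], "spin": 0},
  {"xyz": [0, 0, 0.03], "spin": 0},
  {"xyz": [0, 0, 0.03], "spin": 0},
  {"xyz": [0, 0, 0.03], "spin": 0},
  {"xyz": [0, 0, 0.03], "spin": 0},
  {"xyz": [0, 0, 0], "spin": 0},
  {"xyz": [0, 0, 0], "spin": 0},
])

```text
time: 25.25
tool_pos: [597.7, -59.7, 119.6]
tcp_rot: [3.142, -0.0, 0.098]
contact_force: [-0.6, -0.4, -0.8]
grip_width: 42.5
finger_force: 30.0
```

Run:
```python
from h import *
f=[]
for i in range(4): im=bot.capture("scene"); f.append(bot.get_obs()["contact_force"])
print(np.mean(f,0))
to([597.5,-59.3,104])
```

```text
[-0.68051889  0.05840402 -0.50235526]
t 25.45 pos [597.7 -59.7 119.6] yaw 0.0978 rot [ 3.1414e+00 -1.0000e-04] F [-0.81 -0.18 -0.52] w 42.4 | units [-0.003 -0.005  0.195] spin -0.0
```

>>> jog_arm([
  {"xyz": [0, 0, 0.025], "spin": 0},
  {"xyz": [0, 0, 0.025], "spin": 0},
  {"xyz": [0, 0, 0.025], "spin": 0},
  {"xyz": [0, 0, 0.025], "spin": 0},
  {"xyz": [0, 0, 0], "spin": 0},
  {"xyz": [0, 0, 0], "spin": 0},
  {"xyz": [0, 0, 0], "spin": 0},
  {"xyz": [0, 0, 0], "spin": 0},
  {"xyz": [0, 0, 0], "spin": 0},
  {"xyz": [0, 0, 0], "spin": 0},
])

```text
time: 26.7
tool_pos: [597.7, -59.7, 111.5]
tcp_rot: [3.142, 0.0, 0.098]
contact_force: [0.7, 0.1, 0.9]
grip_width: 42.6
finger_force: 30.0
```

Run:
```python
from h import *
f=[]
for i in range(4): im=bot.capture("scene"); f.append(bot.get_obs()["contact_force"])
print(np.mean(f,0))
to([597.5,-59.3,104])
```

```text
[-0.52118238 -0.44492951 -0.02484847]
t 26.9 pos [597.7 -59.7 111.5] yaw 0.0978 rot [3.1415 0.    ] F [-0.36 -0.32 -0.6 ] w 42.9 | units [-0.002 -0.005  0.094] spin -0.0
```

>>> jog_arm([
  {"xyz": [0, 0, 0], "spin": 0},
  {"xyz": [0, 0, 0], "spin": 0},
  {"xyz": [0, 0, 0], "spin": 0},
  {"xyz": [0, 0, -0.05], "spin": 0},
  {"xyz": [0, 0, -0.15], "spin": 0},
  {"xyz": [0, 0, -0.3], "spin": 0},
  {"xyz": [0, 0, -0.4], "spin": 0},
  {"xyz": [-0.25, 0, -0.4], "spin": 0},
  {"xyz": [-0.35, 0, 0], "spin": 0},
  {"xyz": [-0.4, 0, 0], "spin": 0},
], gripper=70)

```text
time: 28.15
tool_pos: [517.7, -67.6, 216.9]
tcp_rot: [3.141, -0.002, 0.098]
contact_force: [-0.2, 0.1, 0.0]
grip_width: 64.3
finger_force: 0.0
```

>>> jog_arm([
  {"xyz": [-0.4, 0, 0], "spin": 0},
  {"xyz": [-0.3, -0.1, 0], "spin": 0},
  {"xyz": [-0.1, -0.3, 0], "spin": 0},
  {"xyz": [0, -0.4, 0], "spin": 0},
  {"xyz": [0, -0.2, 0], "spin": 0},
  {"xyz": [0, 0, 0], "spin": 0},
  {"xyz": [0, 0, 0], "spin": 0},
  {"xyz": [0, 0, 0], "spin": 0},
  {"xyz": [0, 0, 0], "spin": 0},
  {"xyz": [0, 0, 0], "spin": 0},
], gripper=36)

```text
time: 29.4
tool_pos: [446.6, 5.6, 215.4]
tcp_rot: [3.142, 0.0, 0.097]
contact_force: [0.3, 0.7, -0.1]
grip_width: 33.3
finger_force: 0.0
```

Run:
```python
from h import *
c=bot.get_calibration("wrist");im=bot.capture("wrist");s=bot.capture("scene");t=bot.capture("top")
for n,i in (("w8",im),("s8",s),("t8",t)): cv2.imwrite(f"pics/{n}.png",i)
to([508,64,150])
a=np.hstack([cv2.resize(im[0:260,150:510],(554,400)),cv2.resize(s[140:240,215:275],(240,400))])
cv2.imwrite("pics/c8.png",a)
```

```text
t 29.55 pos [446.6   5.8 215.5] yaw 0.0976 rot [3.1415 0.    ] F [-0.73  0.3   0.39] w 32.7 | units [ 0.835 -0.649  0.819] spin -0.0
```

View pics/c8.png

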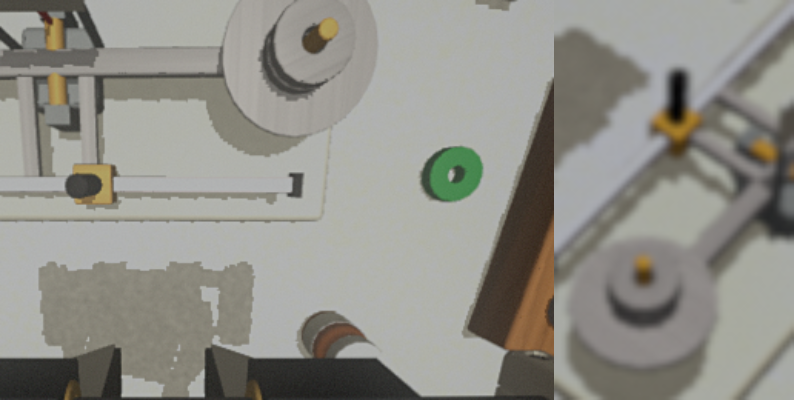

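The wrist crop shows two rings stacked on the pin, tip at (328,28), and the poise post at (84,185) with its bar free. The beam looks only slightly tilted. Now to measure the tilt and the post.

Run:
```python
from h import *
c=bot.get_calibration("wrist");cs=bot.get_calibration("scene");ct=bot.get_calibration("top")
im=cv2.imread("pics/w8.png");h=cv2.cvtColor(im,cv2.COLOR_BGR2HSV)
m=((h[...,1]>90)&(h[...,0]>8)&(h[...,0]<35)&(h[...,2]>150)); n,l,st,ce=cv2.connectedComponentsWithStats(m.astype(np.uint8))
for i in range(1,n):
    if st[i,4]>40 and 200<ce[i][0]<420 and ce[i][1]<150: print("pin",st[i],ce[i].round(1),[plane(c,ce[i],z).round(1) for z in (125,135,145)])
print("post",[plane(c,(204,120.5),z).round(1) for z in (118,122,126)], "scene",[plane(cs,(215+123/4-.37,140+74/4-.37),z).round(1) for z in (118,122,126)])
for n in ("s8","scene0"):
    s=cv2.imread(f"pics/{n}.png");hs=cv2.cvtColor(s,cv2.COLOR_BGR2HSV)
    m=((hs[...,1]>100)&(hs[...,0]>8)&(hs[...,0]<35)); m[:195]=0;m[225:]=0;m[:,:230]=0;m[:,246:]=0
    ys,xs=np.nonzero(m); print(n,xs.mean(),ys.min(),len(xs), "tri top row")
    m=((hs[...,1]>120)&((hs[...,0]<6)|(hs[...,0]>172))); m[:150]=0;m[190:]=0;m[:,:270]=0;m[:,:270]=0;m[:,300:]=0
    ys,xs=np.nonzero(m); print("red",list(zip(xs,ys)))
```

```text
pin [357  11  13  14 125] [363.3  17.7] [array([601.4, -64.2, 125. ]), array([598.1, -61.1, 135. ]), array([594.9, -58. , 145. ])]
pin [198 107  25  26 291] [213.6 116.4] [array([514.9,  48. , 125. ]), array([515.1,  46.6, 135. ]), array([515.3,  45.2, 145. ])]
post [array([510.4,  57.2, 118. ]), array([510.6,  56.5, 122. ]), array([510.8,  55.8, 126. ])] scene [array([506.9,  61.9, 118. ]), array([509. ,  59.8, 122. ]), array([511. ,  57.6, 126. ])]
s8 237.0 204 19 tri top row
red [(np.int64(283), np.int64(161)), (np.int64(283), np.int64(162)), (np.int64(283), np.int64(163)), (np.int64(282), np.int64(164)), (np.int64(283), np.int64(164)), (np.int64(282), np.int64(165)), (np.int64(283), np.int64(165)), (np.int64(282), np.int64(166)), (np.int64(283), np.int64(166)), (np.int64(282), np.int64(172)), (np.int64(282), np.int64(173)), (np.int64(281), np.int64(174)), (np.int64(282), np.int64(174)), (np.int64(281), np.int64(175)), (np.int64(281), np.int64(176)), (np.int64(281), np.int64(177)), (np.int64(280), np.int64(178)), (np.int64(281), np.int64(178))]
scene0 237.0625 201 32 tri top row
red [(np.int64(282), np.int64(174)), (np.int64(282), np.int64(175)), (np.int64(282), np.int64(176)), (np.int64(281), np.int64(177)), (np.int64(281), np.int64(178)), (np.int64(281), np.int64(179))]
```

>>> jog_arm([
  {"xyz": [0.2, -0.2, 0.1], "spin": 0},
  {"xyz": [0.35, -0.2, 0.2], "spin": 0},
  {"xyz": [0.308, -0.16, 0.2], "spin": 0},
  {"xyz": [0, 0, 0.2], "spin": 0},
  {"xyz": [0, 0, 0], "spin": 0},
  {"xyz": [0, 0, 0], "spin": 0},
  {"xyz": [0, 0, 0], "spin": 0},
  {"xyz": [0, 0, 0], "spin": 0},
  {"xyz": [0, 0, 0], "spin": 0},
  {"xyz": [0, 0, 0], "spin": 0},
], gripper=36)

```text
time: 30.8
tool_pos: [510.6, 57.1, 159.6]
tcp_rot: [3.141, -0.0, 0.098]
contact_force: [-0.7, -0.5, 0.1]
grip_width: 32.8
finger_force: 0.0
```

Run:
```python
from h import *
c=bot.get_calibration("wrist");im=bot.capture("wrist");cv2.imwrite("pics/w9.png",im)
to([510.5,57,98]); print("proj post",proj(c,[510.5,57,120]),"needle?",proj(c,[581.7,86.8,170]))
```

```text
t 30.85 pos [510.6  57.2 159.6] yaw 0.0978 rot [ 3.1415e+00 -2.0000e-04] F [-0.29  0.31 -1.3 ] w 32.9 | units [-0.001  0.002  0.77 ] spin -0.0
proj post [255.22524679 217.22971045] needle? [210.20087561 114.9621954 ]
```

View pics/w9.png

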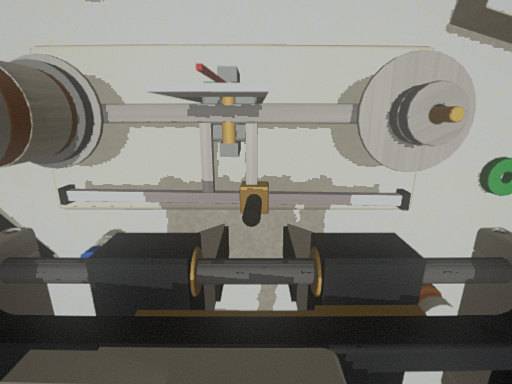

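The wrist view shows the post between the fingers at (253,210), the white plate edge-on from (150,92) to (268,92), and the red needle tip at (199,67). The tip is left of the plate's centre, so the jar side is still a little low.

```bash
cat >> h.py <<'E'
ex=np.array([np.cos(.098),np.sin(.098)]);ey=np.array([-np.sin(.098),np.cos(.098)]);C0=np.array([581.7,86.8])
def bal(c,p,z): d=plane(c,p,z)[:2]-C0; return np.array([d@ex,d@ey]).round(1)
def tip(im,roi):
    x0,x1,y0,y1=roi;h=cv2.cvtColor(im,cv2.COLOR_BGR2HSV)[y0:y1,x0:x1]
    m=((h[...,1]>120)&((h[...,0]<6)|(h[...,0]>172)));ys,xs=np.nonzero(m);return xs+x0,ys+y0
E
python3 - <<'E'
from h import *
import pickle
c9=bot.get_calibration("wrist")
w2=cv2.imread("pics/w2.png");w9=cv2.imread("pics/w9.png")
c2=dict(c9,eye=np.array([630.83289822,-53.98547133,371.62294134]),rotation=np.array([2.86175078,-2.09598097e-04,-1.47403850]))
xs,ys=tip(w9,(190,240,55,100));print("w9",sorted(zip(xs.tolist(),ys.tolist()))[:8],len(xs)); 
xs,ys=tip(w2,(25,130,115,145));print("w2",sorted(zip(xs.tolist(),ys.tolist()))[:8],max(xs))
for n,c,p in (("w9",c9,(199,67)),("w2",c2,(37,132))): print(n,[bal(c,p,z) for z in(165,172)])
h=cv2.cvtColor(w9,cv2.COLOR_BGR2GRAY)
for r in (90,91,92,93,94,96): print(r,h[r,140:162],h[r,258:276])
for p in ((150,92),(268,92)): print("plate",bal(c9,p,173))
hs=cv2.cvtColor(w9,cv2.COLOR_BGR2HSV);g=np.nonzero((hs[60:110,150:280,1]>80)&(abs(hs[60:110,150:280,0].astype(int)-60)<20));print("green",g[1].min()+150,g[1].max()+150,g[0].min()+60,g[0].max()+60) if len(g[0]) else 0
E
```

```text
w9 [(196, 65), (196, 67), (197, 64), (197, 65), (197, 66), (197, 67), (197, 68), (197, 69)] 33
w2 [(35, 130), (35, 131), (35, 132), (35, 133), (35, 134), (36, 131), (36, 132), (36, 133)] 38
w9 [array([23.2,  5.4]), array([22.1,  4.1])]
w2 [array([23.1, 13.6]), array([23.5,  8.3])]
90 [188 187 185 188 188 187 190 189 188 188 189 191 190 192 189 191 190 193
 192 192 192 192] [192 191 191 193 191 193 192 191 193 192 190 189 190 188 187 189 188 189]
91 [186 187 188 187 187 188 185 176 169 163 162 164 162 163 166 164 164 165
 165 167 165 163] [163 160 159 160 159 157 162 161 161 159 159 189 189 186 188 188 189 189]
92 [188 188 188 187 187 187 185 174 164 155 147 139 125 114 108 111 106 103
 105 106 101 108] [109 108 109 110 110 108 110 108 106 110 149 189 188 188 187 188 188 187]
93 [187 187 187 186 188 187 188 188 187 185 178 174 168 163 152 141 126 110
 101  95  93  90] [ 92  91  92  96  91  93  91  87  87 125 184 189 189 187 188 189 188 190]
94 [187 188 187 186 189 188 186 190 188 190 191 190 190 191 185 181 174 170
 166 158 147 129] [ 92  96  90  94  91  94  90  89 102 167 192 189 189 189 187 188 186 189]
96 [187 187 187 188 187 187 187 187 189 188 189 188 187 188 187 188 188 189
 188 188 187 190] [ 90  89  90  92  90  90  85  98 167 191 190 189 189 188 187 188 188 189]
plate [10.8 28.4]
plate [ 10.7 -28.9]
```

>>> jog_arm([
  {"xyz": [0, 0, 0.1], "spin": 0},
  {"xyz": [0, 0, 0.1], "spin": 0},
  {"xyz": [0, 0, 0.1], "spin": 0},
  {"xyz": [0, 0, 0.1], "spin": 0},
  {"xyz": [0, 0, 0.1], "spin": 0},
  {"xyz": [0, 0, 0.1], "spin": 0},
  {"xyz": [0, 0, 0.1], "spin": 0},
  {"xyz": [0, 0, 0.05], "spin": 0},
  {"xyz": [0, 0, 0], "spin": 0},
  {"xyz": [0, 0, 0], "spin": 0},
])

```text
time: 32.1
tool_pos: [510.8, 57.2, 99.7]
tcp_rot: [3.141, -0.001, 0.098]
contact_force: [0.0, 0.5, 0.8]
grip_width: 33.1
finger_force: 0.0
```

>>> jog_arm([
  {"xyz": [0, 0.05, 0], "spin": 0},
  {"xyz": [0, 0.05, 0], "spin": 0},
  {"xyz": [0, 0.04, 0], "spin": 0},
  {"xyz": [0, 0.04, 0], "spin": 0},
  {"xyz": [0, 0.04, 0], "spin": 0},
  {"xyz": [0, 0.04, 0], "spin": 0},
  {"xyz": [0, 0.04, 0], "spin": 0},
  {"xyz": [0, 0.04, 0], "spin": 0},
  {"xyz": [0, 0.04, 0], "spin": 0},
  {"xyz": [0, 0.04, 0], "spin": 0},
])

```text
time: 33.35
tool_pos: [513.8, 23.5, 99.5]
tcp_rot: [3.142, 0.0, 0.098]
contact_force: [-0.4, 0.4, -0.6]
grip_width: 33.2
finger_force: 0.5
```

Run:
```python
from h import *
c=bot.get_calibration("wrist");im=bot.capture("wrist");cv2.imwrite("pics/w10.png",im)
to([510.5,57,98]); xs,ys=tip(im,(100,360,0,384)); print(sorted(zip(xs.tolist(),ys.tolist()))[:6],len(xs))
p=(xs.min()+1,np.median(ys[xs<=xs.min()+1])); print(p,bal(c,p,167))
```

```text
t 33.4 pos [513.9  23.1  99.5] yaw 0.0977 rot [ 3.1412 -0.    ] F [ 0.29 -0.09  0.06] w 33.3 | units [-0.001 -0.425  0.019] spin -0.0
[(149, 328)] 1
(np.int64(150), np.float64(328.0)) [-79.5 -15.6]
```

>>> jog_arm([
  {"xyz": [0, -0.06, 0], "spin": 0},
  {"xyz": [0, -0.05, 0], "spin": 0},
  {"xyz": [0, 0, 0], "spin": 0},
  {"xyz": [0, 0, -0.2], "spin": 0},
  {"xyz": [0, 0, -0.3], "spin": 0},
  {"xyz": [0, 0, -0.26], "spin": 0},
  {"xyz": [0, -0.2, 0], "spin": 0},
  {"xyz": [0, -0.1, 0], "spin": 0},
  {"xyz": [0, 0, 0], "spin": 0},
  {"xyz": [0, 0, 0], "spin": 0},
])

```text
time: 34.65
tool_pos: [510.3, 56.5, 159.6]
tcp_rot: [3.142, 0.001, 0.098]
contact_force: [0.3, 0.5, 0.4]
grip_width: 32.9
finger_force: 0.0
```

```bash
cat > ang.py <<'E'
from h import *
def look(name):
    c=bot.get_calibration("wrist");im=bot.capture("wrist");cv2.imwrite(f"pics/{name}.png",im); c2=bot.get_calibration("wrist")
    to([510.5,57,98]); xs,ys=tip(im,(150,300,40,140)); 
    k=xs<=xs.min()+2; k2=ys<=ys.min()+2; print("left end",xs[k].mean(),ys[k].mean(),"top end",xs[k2].mean(),ys[k2].mean(),len(xs))
    p=(xs[k2].mean(),ys[k2].mean()); print("needle",[bal(c,p,z) for z in(163,167)])
    g=cv2.cvtColor(im,cv2.COLOR_BGR2GRAY); 
    hs=cv2.cvtColor(im,cv2.COLOR_BGR2HSV);m=((hs[...,1]>90)&(hs[...,0]>8)&(hs[...,0]<35)&(hs[...,2]>150)); n,l,st,ce=cv2.connectedComponentsWithStats(m.astype(np.uint8))
    for i in range(1,n):
        if st[i,4]>40 and ce[i][1]<230: print("brass",ce[i].round(1),bal(c,ce[i],77))
    print("plate",[(r,np.nonzero(g[r,120:340]<178)[0][[0,-1]]+120) for r in range(88,97)])
    return c,im
E
python3 -c "
from ang import *
look('w11')"
```

```text
t 34.7 pos [510.4  56.4 159.7] yaw 0.098 rot [3.1415e+00 1.0000e-03] F [-0.1  -0.68 -0.22] w 33.1 | units [ 0.002 -0.008  0.772] spin -0.0
left end 206.05 65.85 top end 207.1875 64.0625 35
needle [array([24.5,  1. ]), array([23.9,  0.4])]
brass [227.7  99.7] [11.1 -0.8]
brass [449.1 113.3] [   1.2 -183.7]
brass [227.3 132. ] [-14.6   0.1]Traceback (most recent call last):
  File "<string>", line 3, in <module>
    look('w11')
    ~~~~^^^^^^^
  File "ang.py", line 11, in look
    print("plate",[(r,np.nonzero(g[r,120:340]<178)[0][[0,-1]]+120) for r in range(88,97)])
                      ~~~~~~~~~~~~~~~~~~~~~~~~~~~~~~~^^^^^^^^
IndexError: index 0 is out of bounds for axis 0 with size 0
```

```bash
cat > bar.py <<'E'
from h import *
def ends(im):
    g=cv2.cvtColor(im,cv2.COLOR_BGR2GRAY);m=(g<60).astype(np.uint8);n,l,st,ce=cv2.connectedComponentsWithStats(m)
    return [(st[i].tolist(),ce[i].round(1).tolist()) for i in range(1,n) if 60<st[i,4]<500 and 160<ce[i][1]<230 and st[i,2]<25]
def edge(im,r0,r1,cols):
    g=cv2.GaussianBlur(cv2.cvtColor(im,cv2.COLOR_BGR2GRAY),(0,0),1).astype(float);P=[]
    for x in cols:
        col=g[r0:r1,x]; P.append((x,r0+int(np.argmin(col)),col.min(),np.median(col)))
    return P
E
python3 - <<'E'
from bar import *
im=bot.capture("wrist");cv2.imwrite("pics/w12.png",im)
for n in ("w9","w11","w12"):
    i=cv2.imread(f"pics/{n}.png");xs,ys=tip(i,(150,300,40,140));k2=ys<=ys.min()+2
    print(n,"tip",xs[k2].mean().round(2),ys[k2].mean().round(2),"bbox",xs.min(),xs.max(),ys.min(),ys.max(),"ends",ends(i))
print(edge(im,30,70,range(110,420,25)))
g=cv2.cvtColor(im,cv2.COLOR_BGR2GRAY)
for r in range(84,100,2): print(r,''.join('#' if v<120 else '+' if v<155 else '-' if v<175 else '.' for v in g[r,135:285]))
E
```

```text
w9 tip 198.81 65.0 bbox 196 201 64 70 ends [([243, 194, 19, 32, 459], [252.1, 210.2]), ([0, 215, 15, 17, 121], [4.4, 223.4])]
w11 tip 207.19 64.06 bbox 205 210 63 69 ends [([0, 215, 15, 17, 122], [4.3, 223.4])]
w12 tip 206.4 64.2 bbox 204 209 63 69 ends [([0, 215, 15, 16, 121], [4.3, 223.4])]
[(110, 45, np.float64(172.0), np.float64(186.0)), (135, 44, np.float64(172.0), np.float64(187.0)), (160, 44, np.float64(174.0), np.float64(187.0)), (185, 44, np.float64(172.0), np.float64(187.0)), (210, 69, np.float64(80.0), np.float64(187.0)), (235, 69, np.float64(131.0), np.float64(187.0)), (260, 44, np.float64(171.0), np.float64(188.0)), (285, 44, np.float64(174.0), np.float64(188.0)), (310, 44, np.float64(171.0), np.float64(187.0)), (335, 44, np.float64(169.0), np.float64(187.0)), (360, 45, np.float64(167.0), np.float64(187.0)), (385, 63, np.float64(156.0), np.float64(186.0)), (410, 61, np.float64(161.0), np.float64(171.0))]
84 ......................................................................................................................................................
86 ............
[... 362 characters left out ...]
....................................................................................
92 ............---+++#################################################################################################################+..................
94 .......................---++######################################################################################################+...................
96 .................................---+###############################+++++++++++++##########++++#####+#+#####+##+##++#############+....................
98 .............................................-+####################++++++++++++++++++####------+++#+--++-+++-+++-+++-+++#########.....................
```

Run:
```python
from bar import *
from scipy.optimize import least_squares
c=bot.get_calibration("wrist"); im=cv2.imread("pics/w12.png"); g=cv2.cvtColor(im,cv2.COLOR_BGR2GRAY)
for x in (66,90,120,150,180,230,320,350,380,404): print(x,g[184:214,x])
print("base",[plane(c,(x,44.5),8)[:2].round(1) for x in (110,335)])
```

```text
66 [190 195  88  56  64  63  88 105 143 190 190 189 187 187 187 188 189 187
 136  79 140 189 183 170 171 188 188 185 187 185]
90 [142 138 140 141 141 143 101 103 142 192 191 189 187 189 187 186 187 187
 177 187 188 187 182 169 171 186 186 186 186 187]
120 [189 142 139 140 141 142 102 101 127 194 190 187 187 187 187 187 188 187
 179 186 186 187 182 168 168 187 187 187 187 187]
150 [141 138 139 142 143 142 109  96 105 141 145 144 140 143 141 142 144 141
 154 188 187 186 181 168 166 187 189 184 188 185]
180 [137 139 138 141 140 141 106  92 101 139 142 142 140 140 140 143 141 143
 147 138 137 136 132 123 123 141 142 143 143 147]
230 [139 137 138 136 140 138 105  89  95 135 141 141 138 140 140 137 140 140
 134 137 139 139 133 125 115 121 141 141 141 140]
320 [140 140 140 142 143 143 118  91  96 136 139 141 143 136 142 139 136 137
 140 142 142 142 137 128 121 129 150 148 145 143]
350 [188 145 140 141 144 144 121  98 117 186 158 154 162 188 189 189 188 189
 186 160 186 187 188 180 164 144 187 189 186 188]
380 [189 188 189 186 191 190 151  99 107 188 191 189 187 187 187 187 187 189
 185 157 188 189 187 182 168 162 189 188 187 185]
404 [190 187 187 189 192 156  75  63  67  66  65  68  67  72  79  81  89 105
 106 131 154 164 182 179 169 166 187 188 189 187]
base [array([637. , 214.7]), array([658.6,  -9.2])]
```

```bash
cat > tilt.py <<'E'
from h import *
def line(c,im,r0,r1,cols,tol=1.0):
    g=cv2.cvtColor(im,cv2.COLOR_BGR2GRAY).astype(float);P=[]
    for x in cols:
        col=g[r0:r1,x];w=np.clip(np.minimum(col[0:3].mean(),col[-3:].mean())-5-col,0,None)
        if w.sum()>10: P.append((x,r0+(w*np.arange(len(w))).sum()/w.sum()))
    P=np.array(P)
    for _ in range(3):
        k=np.polyfit(P[:,0],P[:,1],2);e=P[:,1]-np.polyval(k,P[:,0]);P=P[abs(e)<max(.4,1.5*e.std())]
    D=np.array([ray(c,p) for p in P]);D/=np.linalg.norm(D,axis=1)[:,None]
    u,s,v=np.linalg.svd(D);return v[2],len(P),P[[0,-1]].round(1).tolist()
def tilt(c,im):
    f=line(c,im,36,53,[x for x in range(100,380,3)]); n=line(c,im,203,214,list(range(80,172,2))+list(range(290,392,2)))
    b=line(c,im,187,196,list(range(84,200,2))+list(range(290,390,2)))
    z=np.array([0,0,1.]); v=np.cross(f[0],n[0]);v/=np.linalg.norm(v);v*=np.sign(v[1])
    y=np.array([ey[0],ey[1],0]); l=lambda d,nn:-(nn@d)/(nn@z)
    vh=np.array([v[0],v[1],0])/np.hypot(v[0],v[1])
    print("v",v.round(4),"yaw",np.arctan2(-v[0],v[1]).round(4),"theta(jar up +)",l(v,b[0]).round(4),"level-v",l(vh,b[0]).round(4),f[1:],n[1:],b[1:])
E
python3 - <<'E'
from tilt import *
c=bot.get_calibration("wrist")
tilt(c,cv2.imread("pics/w9.png"));tilt(c,cv2.imread("pics/w11.png"));tilt(c,cv2.imread("pics/w12.png"))
E
```

```text
v [-0.0957  0.9954  0.0082] yaw 0.0959 theta(jar up +) -0.0514 level-v -0.0432 (94, [[100.0, 45.1], [379.0, 45.7]]) (65, [[80.0, 208.2], [390.0, 208.2]]) (106, [[84.0, 189.5], [388.0, 193.4]])
v [-0.0948  0.9955 -0.0026] yaw 0.095 theta(jar up +) 0.0057 level-v 0.0031 (94, [[100.0, 44.4], [379.0, 45.1]]) (74, [[80.0, 207.5], [372.0, 208.5]]) (104, [[84.0, 190.5], [388.0, 191.2]])
v [-0.0984  0.9951  0.0115] yaw 0.0986 theta(jar up +) -0.0195 level-v -0.008 (94, [[100.0, 44.9], [379.0, 45.3]]) (64, [[82.0, 207.4], [390.0, 206.0]]) (104, [[84.0, 190.7], [388.0, 191.2]])
```

```bash
cat >> tilt.py <<'E'
def tilt2(c,im,cols=None):
    f=line(c,im,36,53,range(100,380,2));b=line(c,im,187,196,list(range(84,200,2))+list(range(290,390,2)))
    z=np.array([0,0,1.]);v=np.cross(f[0],z);v/=np.linalg.norm(v);v*=np.sign(v[1])
    xs,ys=tip(im,(150,300,40,140));k=ys<=ys.min()+3;p=(xs[k].mean(),ys[k].mean())
    print("yaw",np.arctan2(-v[0],v[1]).round(4),"theta bar",(-(b[0]@v)/(b[0]@z)).round(4),"needle y",bal(c,p,167)[1],"all-red y",bal(c,(xs.mean(),ys.mean()),167)[1])
E
python3 - <<'E'
from tilt import *
c=bot.get_calibration("wrist")
for n in("w9","w11","w12"): tilt2(c,cv2.imread(f"pics/{n}.png"))
for i in range(4):
    for _ in range(3): bot.capture("scene")
    im=bot.capture("wrist"); tilt2(bot.get_calibration("wrist"),im)
cv2.imwrite("pics/w13.png",im)
E
```

```text
yaw 0.0941 theta bar -0.0367 needle y 4.3 all-red y 4.3
yaw 0.0956 theta bar 0.001 needle y 0.1 all-red y 0.1
yaw 0.0961 theta bar 0.0009 needle y 0.4 all-red y 0.4
yaw 0.0942 theta bar 0.0109 needle y 0.4 all-red y 0.5
yaw 0.0953 theta bar 0.0072 needle y 0.6 all-red y 0.6
yaw 0.0952 theta bar 0.0077 needle y 0.4 all-red y 0.4
yaw 0.0949 theta bar 0.0084 needle y 0.4 all-red y 0.4
```

>>> jog_arm([
  {"xyz": [0, -0.15, -0.2], "spin": 0},
  {"xyz": [0, -0.15, -0.2], "spin": 0},
  {"xyz": [0, 0, 0], "spin": 0},
  {"xyz": [0, 0, 0], "spin": 0},
  {"xyz": [0, 0, 0], "spin": 0},
  {"xyz": [0, 0, 0], "spin": 0},
  {"xyz": [0, 0, 0], "spin": 0},
  {"xyz": [0, 0, 0], "spin": 0},
  {"xyz": [0, 0, 0], "spin": 0},
  {"xyz": [0, 0, 0], "spin": 0},
])

```text
time: 36.8
tool_pos: [508.3, 80.3, 192.3]
tcp_rot: [3.141, -0.0, 0.098]
contact_force: [-0.6, -0.0, -0.2]
grip_width: 33.2
finger_force: 0.0
```

Run:
```python
from tilt import *
c=bot.get_calibration("wrist");im=bot.capture("wrist");cv2.imwrite("pics/w14.png",im)
to([0,0,0]); xs,ys=tip(im,(150,320,40,160));p=(xs.mean(),ys.mean());print("tip",p,[bal(c,p,z) for z in(162,167,172)],"proj plate",proj(c,[*(C0+10.8*ex),173]))
g=cv2.cvtColor(im,cv2.COLOR_BGR2GRAY);r0=int(proj(c,[*(C0+10.8*ex),173])[1])
for r in range(r0-6,r0+9,2): print(r,''.join('#' if v<120 else '+' if v<155 else '-' if v<175 else '.' for v in g[r,160:310]))
for r in range(r0-3,r0+4):
    k=np.nonzero(g[r,180:300]<178)[0]
    if len(k): print(r,k[[0,-1]]+180,[bal(c,(q+180,r),173) for q in k[[0,-1]]])
```

```text
t 36.85 pos [508.3  80.3 192.3] yaw 0.0978 rot [ 3.1415e+00 -1.0000e-04] F [-0.79 -0.12 -0.33] w 33.3 | units [-6.421  0.377  2.404] spin -0.0
tip (np.float64(255.43478260869566), np.float64(75.3913043478261)) [array([23.6,  0.4]), array([23. ,  0.4]), array([22.4,  0.4])] proj plate [256.15888757  95.94224272]
89 ......................................................................................................................................................
91 ......................................................................................................................................................
93 ......................................................................................................................................................
95 ..............................................------------------------------------------------------------------------........................--......
97 .................................................-++########################################################################################+-........
99 .......................................................-+################++++++++++++++++####+++++++##+++++++++++++#+#################++..............
101 ............................................................--##########+++++++++++++++++####-----+++#++--++++++++++++++#########++...................
103 ..................................................................-#####+++++++++++++++++##++-----+++#+++++++-+++++-++######+.........................
95 [205 299] [array([11.4, 30.5]), array([ 11.4, -25.5])]
96 [207 299] [array([10.8, 29.3]), array([ 10.8, -25.5])]
97 [209 299] [array([10.2, 28.1]), array([ 10.2, -25.6])]
98 [212 298] [array([ 9.6, 26.4]), array([  9.7, -25. ])]
```

The needle tip is at column 255.4 and the plate's centre at about 255.3, so the beam is floating level. Both rings are on the pin and the gripper is clear, so I'm handing in.

```bash
python3 -c "
from plant import bot
print(bot.close_job())"
```

```text
the job is handed in; nothing more can be done
None
```

The job is handed in at about 37 s: two ring weights are on the pin, the third is still on its stand, and I slid the poise about 25 mm outwards until the beam floated level, judged from the needle against its plate to within roughly 0.005 rad.

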